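# Sort left and right retractor blades onto the transfer slide

### The job

Draw the two-tray carriage towards you to its near loading stop. With it there, sort the L-shaped steel retractor blades from the raised sorting tray: the left-hand ones (grip block up, toe pointing left as you look along the stem towards the toe) into its left tray, the right-hand ones into its right tray, each lying flat on the tray floor, none on top of another. Then push the loaded carriage fully home against the far stop and let go, leaving the other things on the trolley where they are.

Things in the scene. Friction and masses are not known exactly. Their poses are not given: they have to be found in the camera images.
- left_blade_0: Steel left-hand L-shaped blade, 50 g; may be absent. Origin: underside, middle of the stem; z up; x along the stem to the toe end. Stem 14 wide, 5 thick, x -37..29. Toe at x 15..29, 5 thick, reaches to y +22 (left looking along the stem to the toe, grip block up); its tip has a 4 thick lip, 11 high. Grip block: centre x -6, 24 along x, 14 along y, top 28 above the underside.
- right_blade_0: Steel right-hand L-shaped blade, 50 g; may be absent. Origin: underside, middle of the stem; z up; x along the stem to the toe end. Stem 14 wide, 5 thick, x -37..29. Toe at x 15..29, 5 thick, reaches to y -22 (right looking along the stem to the toe, grip block up); its tip has a 4 thick lip, 11 high. Grip block: centre x -6, 24 along x, 14 along y, top 28 above the underside.
- left_blade_1: Steel left-hand L-shaped blade, 50 g; may be absent. Origin: underside, middle of the stem; z up; x along the stem to the toe end. Stem 14 wide, 5 thick, x -37..29. Toe at x 15..29, 5 thick, reaches to y +22 (left looking along the stem to the toe, grip block up); its tip has a 4 thick lip, 11 high. Grip block: centre x -6, 24 along x, 14 along y, top 28 above the underside.
- right_blade_1: Steel right-hand L-shaped blade, 50 g; may be absent. Origin: underside, middle of the stem; z up; x along the stem to the toe end. Stem 14 wide, 5 thick, x -37..29. Toe at x 15..29, 5 thick, reaches to y -22 (right looking along the stem to the toe, grip block up); its tip has a 4 thick lip, 11 high. Grip block: centre x -6, 24 along x, 14 along y, top 28 above the underside.
- left_blade_2: Steel left-hand L-shaped blade, 50 g; may be absent. Origin: underside, middle of the stem; z up; x along the stem to the toe end. Stem 14 wide, 5 thick, x -37..29. Toe at x 15..29, 5 thick, reaches to y +22 (left looking along the stem to the toe, grip block up); its tip has a 4 thick lip, 11 high. Grip block: centre x -6, 24 along x, 14 along y, top 28 above the underside.
- left_tray (a point): Middle of the inner floor of the carriage's left tray (as the robot looks at it, + y). Inside 162 along x by 78 along y, floor 26 above the table, walls 4 thick and 16 high, open on top, black liner. x axis: the way the carriage slides (away from the robot), z up; it moves with the carriage.
- right_tray (a point): Middle of the inner floor of the carriage's right tray (as the robot looks at it, - y). Inside 162 along x by 78 along y, floor 26 above the table, walls 4 thick and 16 high, open on top, black liner. x axis: the way the carriage slides (away from the robot), z up; it moves with the carriage.
- handle (a point): Middle of the top of the carriage's black upright handle: a block 14 thick along the slide direction (x) and 36 wide (y), its top 82 above the table and its lower end 24 above the table. It stands at the carriage's near edge, 9 in front of the outer face of the tray walls, on the line between the two trays. Axes as the trays.
- carriage (a joint): Slide of the two-tray steel carriage on its rails, m: 0 = against the near (loading) stop, 0.10 = fully home against the far stop; grows as the carriage moves away from the robot. About 2 N of friction; stays where it is left.
- specimen_cup: White specimen cup with yellow screw lid, 64 wide, 64 high, bystander; origin under its centre.
- syringe: Clear syringe lying down, 118 long, 28 x 17, bystander behind the oscilloscope; origin under its middle.
- croc_clip: Black crocodile clip, 54 long, 12 thick, bystander between sorting tray and carriage; origin under its middle.
- sorting_tray (a point): Middle of the inner floor of the raised steel sorting tray in which the blades start: inside 90 along x by 326 along y, floor 60 above the table, rim 3 thick and 11 high, black liner; fixed. Just behind it stands a fixed oscilloscope, 150 high; its near left corner is at about x 445, y 125 in the base frame, between this tray and the carriage.
- marker: White and black marker lying down, 131 long, 17 thick, bystander at the right front; origin under its middle.
- tape_roll: Roll of white tape lying flat, 72 wide, 24 high, bystander at the back left; origin under its centre.

How it is judged (in metres and radians):
On the way, in this order (a step that is already met when the one before it is completed fails the run):
1. the carriage is drawn to the near loading stop (within 5 mm) (value of joint carriage below 0.005 m), for 0.2 s.
2. with the carriage at the loading stop (within 10 mm), every blade present lies flat on the floor of the tray of its own hand and the gripper has let go of it (value of joint carriage below 0.01 m and x of left_blade_0 in the frame of left_tray between -0.081 and 0.081 m and y of left_blade_0 in the frame of left_tray between -0.039 and 0.039 m and z of left_blade_0 in the frame of left_tray between -0.004 and 0.004 m and angle between each of left_blade_0, right_blade_0, left_blade_1, right_blade_1, left_blade_2's own z axis and vertical below 0.12 rad and x of right_blade_0 in the frame of right_tray between -0.081 and 0.081 m and y of right_blade_0 in the frame of right_tray between -0.039 and 0.039 m and z of right_blade_0 in the frame of right_tray between -0.004 and 0.004 m and x of left_blade_1 in the frame of left_tray between -0.081 and 0.081 m and y of left_blade_1 in the frame of left_tray between -0.039 and 0.039 m and z of left_blade_1 in the frame of left_tray between -0.004 and 0.004 m and x of right_blade_1 in the frame of right_tray between -0.081 and 0.081 m and y of right_blade_1 in the frame of right_tray between -0.039 and 0.039 m and z of right_blade_1 in the frame of right_tray between -0.004 and 0.004 m and x of left_blade_2 in the frame of left_tray between -0.081 and 0.081 m and y of left_blade_2 in the frame of left_tray between -0.039 and 0.039 m and z of left_blade_2 in the frame of left_tray between -0.004 and 0.004 m and contact force between each of left_blade_0, right_blade_0, left_blade_1, right_blade_1, left_blade_2 and the fingers below 0.1 N), for 0.2 s.
3. the loaded carriage is pushed home against the far stop (within 5 mm) (value of joint carriage above 0.095 m and x of left_blade_0 in the frame of left_tray between -0.081 and 0.081 m and y of left_blade_0 in the frame of left_tray between -0.039 and 0.039 m and z of left_blade_0 in the frame of left_tray between -0.004 and 0.004 m and angle between each of left_blade_0, right_blade_0, left_blade_1, right_blade_1, left_blade_2's own z axis and vertical below 0.12 rad and x of right_blade_0 in the frame of right_tray between -0.081 and 0.081 m and y of right_blade_0 in the frame of right_tray between -0.039 and 0.039 m and z of right_blade_0 in the frame of right_tray between -0.004 and 0.004 m and x of left_blade_1 in the frame of left_tray between -0.081 and 0.081 m and y of left_blade_1 in the frame of left_tray between -0.039 and 0.039 m and z of left_blade_1 in the frame of left_tray between -0.004 and 0.004 m and x of right_blade_1 in the frame of right_tray between -0.081 and 0.081 m and y of right_blade_1 in the frame of right_tray between -0.039 and 0.039 m and z of right_blade_1 in the frame of right_tray between -0.004 and 0.004 m and x of left_blade_2 in the frame of left_tray between -0.081 and 0.081 m and y of left_blade_2 in the frame of left_tray between -0.039 and 0.039 m and z of left_blade_2 in the frame of left_tray between -0.004 and 0.004 m), for 0.2 s.
At the end, for the whole second after the job is handed in: Carriage within 5 mm of the far stop; every blade present at rest in the tray of its own hand (left in left, right in right), flat on the floor: underside within 4 mm of the floor and tilted less than 0.12 rad (all of step 3 and linear speed of each of left_blade_0, right_blade_0, left_blade_1, right_blade_1, left_blade_2 below 0.02 m/s); the robot touches nothing.
It fails at once if a bystander (cup, syringe, crocodile clip, marker, tape roll) is moved more than 40 mm (distance of any of specimen_cup, syringe, croc_clip, marker, tape_roll from where it was at the start of the episode above 0.04 m).
Of left_blade_0, right_blade_0, left_blade_1, right_blade_1, left_blade_2 only 4 to 5 are there at a start; the rules pass over those that are not, and their reading is None.
At some moment in a run one of left_blade_0, right_blade_0, left_blade_1, right_blade_1, left_blade_2 may be knocked a few centimetres aside while the robot is not near it.
Once in a run the grip may slacken for a moment while it holds something.
It also fails if it takes over 192 s, if anything falls off the work surface, if the arm or the gripper's body presses on something with over 40 N, if the wrist force passes 120 N, or if a joint passes its speed limit or range.

### The arm

A 6-joint arm with a two-finger parallel gripper is mounted at the origin on a cart in front of the work surface, level with it; the furniture and walls round the work are solid. World frame = base frame: x ahead of the robot, y to its left, z up, the work surface at z = 0. Lengths are in m, angles in degrees, forces in N, time in s.
With the tool pointing down it reaches from about 0.35 to 0.875 m from the base axis. Payload 4.2 kg.
Tool frame: the origin (TCP) lies midway between the tips of the shut fingers; the grasp point (between the pads) lies 19 mm behind it; z points along the fingers, y is the direction in which the jaws open and shut (so a half turn about z gives the same grasp; the last joint's range is limited). The gripper opens to 87 mm and grips with 3 to 60 N. Pads are 19 mm wide; open, the fingers measure 117 mm over their backs; the gripper's body (75 mm by 190 mm) begins 51 mm behind the grasp point.
Start: joints at [-57.09, 22.042, 0.453, 0, -68.411, -14.817], TCP at [0.194, -0.594, 0.223] pointing down, gripper open.
Joint ranges: [-179.83, 179.83], [-69.29, 118.12], [-61.27, 80.66], [-181.25, 117.63], [-171.15, -9.14], [-177.46, 177.46]. Speed limits (degrees/s): [159.86, 159.86, 180, 180, 180, 180].

### API

Orientations are given as a 3x3 rotation matrix whose columns are the frame's x, y, z axes.
In Python, from station import r gives the robot as it stands.
- The arm moves only by the tool play_rows, never from a script. Its argument "commands" is a list that holds one entry, the list of rows, each a list of 7 numbers: the shift along the world's x, y, z in m, then the turn, a rotation vector about the world's x, y, z in rad, then the closure, from 0 (fully open) to 1 (shut). A call has 1 to 5 rows; each row is the pose to reach, as a shift and turn from the pose commanded when the call began; what a row does not reach only later rows make up. A row lasts 1/10 s, in which the tool goes at most 50 mm and 8.59 degrees, less where a joint would pass 70% of its speed; a pose out of reach is approached as far as the arm can. A call with a gripper value outside its range is refused whole. The fingers move at their own pace and stop on an object; the grip force is fixed at half the most. Time passes only in rows, so rows that repeat a pose let the fingers close. It gives the time, the measured TCP pose, the force and the opening at its end, in the units of the state.
- r.sense(): the state, without advancing time (a new reading comes with each control period).
- r.capture(name): name is "side" or "top"; returns a dict with "image" (420x560x3 uint8, red, green, blue), "range_z" (420x560 float32, m along the optical axis (not along the pixel's ray), 0 where there is no reading), "intrinsics" (3x3 intrinsics, pixels), "extrinsics" (4x4, takes a point from camera to world coordinates). Camera axes: x right, y up, looking along -z (the intrinsics and any distortion apply to the point x, -y, -z); pixel columns grow to the right and rows downward; lengths in m; the calibration is good to about 2 mm. A picture is of the moment at which its call begins.
- r.finish_job(): hands the job in, once; it reports no verdict.
The state is a dict: "time_s": time; "joints": joint angles; "joint_velocities": joint speeds; "effort": joint torques, N m; "tcp_pos": TCP position; "ee_rot": TCP orientation; "wrist_force": force on the tool from outside, world axes, zero at the start; "moment": the same for the moment, N m; "gripper_width": opening from 0.0 (shut) to 1.0 (fully open).
Only numpy, scipy, OpenCV 4.12 (cv2) and the standard library are available. Lean on these libraries where they do the work, as an engineer would, in place of code of your own. Each camera call takes 0.05 s, during which the arm holds its last target. There are 200 camera calls.

## Working session

There is one attempt and no reset: what is moved stays moved. The work goes in short steps, Python scripts to look and compute and a tool call to move; the robot and the scene stay as the last step left them, time stands still between calls to the robot, and variables do not carry over. Pictures are saved under pics/ and viewed, about 12 in all and at most 16, crops included, and the job is handed in when it is done.

Besides the shell and the picture viewer there is one more tool, called after "Call:" as name(argument=value, ...), one argument or row to a line, values as JSON. play_rows: Moves the arm, as the interface text tells. Its arguments: {"type":"object","properties":{"commands":{"type":"array","items":{"type":"array","items":{"type":"array","items":{"type":"number"}}}}},"required":["commands"]}

```bash
mkdir -p pics; ls
cat > h.py <<'E'
import numpy as np, cv2
from station import r
def cap(n):
    c=r.capture(n); return c
def world(c):
    K=np.array(c["intrinsics"]);E=np.array(c["extrinsics"]);z=c["range_z"]
    v,u=np.mgrid[:z.shape[0],:z.shape[1]]
    p=np.stack([(u-K[0,2])/K[0,0]*z,-(v-K[1,2])/K[1,1]*z,-z],-1)
    return p@E[:3,:3].T+E[:3,3]
E
python3 - <<'E'
from h import *
s=r.sense(); print({k:np.round(v,3).tolist() for k,v in s.items()})
for n in("top","side"):
    c=cap(n); cv2.imwrite(f"pics/{n}0.png",c["image"][:,:,::-1]); np.savez(f"{n}0.npz",**c)
    print(n,np.round(c["intrinsics"],1).tolist(),np.round(c["extrinsics"],3).tolist(),c.keys(),(c["range_z"]>0).mean())
E
```

```text
pics
{'time_s': 0.0, 'joints': [-57.088, 22.091, 0.38, -0.03, -68.412, -14.815], 'joint_velocities': [-0.009, -0.037, -0.1, -0.097, 0.035, -0.063], 'effort': [0.0, -39.067, 18.741, 4.22, 0.011, -0.0], 'tcp_pos': [0.194, -0.594, 0.221], 'ee_rot': [[-0.951, -0.31, -0.001], [-0.31, 0.951, 0.002], [0.0, 0.002, -1.0]], 'wrist_force': [-0.995, -0.359, -0.042], 'moment': [0.037, 0.005, 0.011], 'gripper_width': 0.999}
top [[391.2, 0.0, 284.0], [0.0, 391.2, 209.4], [0.0, 0.0, 1.0]] [[-0.002, 0.996, -0.09, 0.472], [-1.0, 0.001, 0.03, 0.017], [0.03, 0.09, 0.995, 0.978], [0.0, 0.0, 0.0, 1.0]] dict_keys(['image', 'range_z', 'intrinsics', 'extrinsics']) 0.9959821428571428
side [[450.5, 0.0, 276.8], [0.0, 450.5, 206.9], [0.0, 0.0, 1.0]] [[-0.765, 0.514, -0.387, 0.131], [-0.643, -0.624, 0.444, 0.518], [-0.013, 0.589, 0.808, 0.996], [0.0, 0.0, 0.0, 1.0]] dict_keys(['image', 'range_z', 'intrinsics', 'extrinsics']) 0.9960076530612245
```

View pics/top0.png

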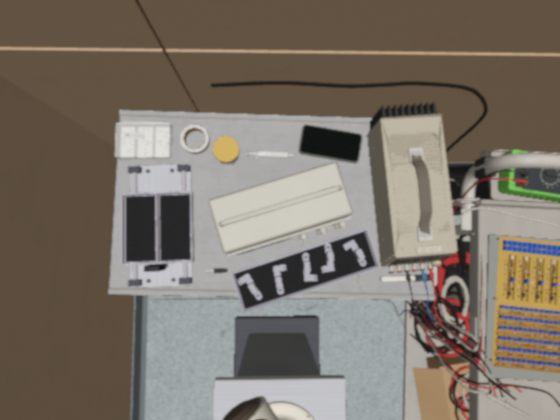

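View pics/side0.png

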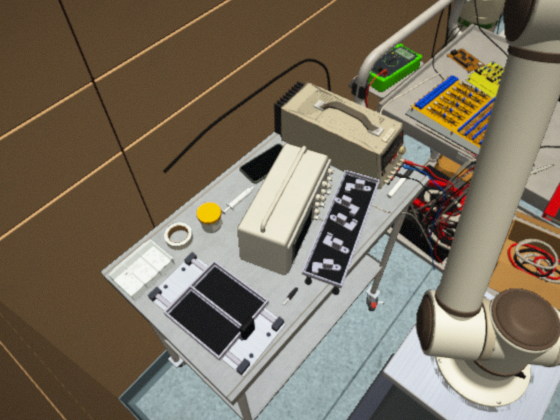

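```bash
cat >> h.py <<'E'
def project(c,P):
    K=np.array(c["intrinsics"]);E=np.array(c["extrinsics"])
    q=(np.asarray(P,float)-E[:3,3])@E[:3,:3]
    return np.stack([K[0,0]*q[...,0]/-q[...,2]+K[0,2],K[1,1]*q[...,1]/q[...,2]+K[1,2]],-1)
def rect(c,x0,x1,y0,y1,z,s):
    """ortho picture at height z: up=+x, left=+y, s px/m"""
    dst=np.float32([[0,0],[(y1-y0)*s,0],[(y1-y0)*s,(x1-x0)*s],[0,(x1-x0)*s]])
    src=project(c,[[x1,y1,z],[x1,y0,z],[x0,y0,z],[x0,y1,z]]).astype(np.float32)
    return cv2.warpPerspective(c["image"],cv2.getPerspectiveTransform(src,dst),(int((y1-y0)*s),int((x1-x0)*s)),flags=cv2.INTER_CUBIC)
E
python3 - <<'E'
from h import *
c={k:v for k,v in np.load("top0.npz").items()}; W=world(c)
print("handle",[(p,np.round(W[p[1],p[0]],3)) for p in [(155,267),(150,267),(160,267)]])
for n,p in dict(t1=(236,275),t2=(366,236),t3=(378,264),t4=(248,303),Ltray=(141,228),Rtray=(175,228),scopeNL=(225,250),scopeNR=(350,212),clip=(217,270)).items(): print(n,np.round(W[p[1],p[0]],3))
X=W.reshape(-1,3)
m=(X[:,2]>.07)&(X[:,2]<.09)&(X[:,0]>.28)&(X[:,0]<.36)&(X[:,1]>.2)
print("handle pts",m.sum(),X[m].min(0),X[m].max(0))
mm=((W[...,2]>.078)&(W[...,2]<.095)&(W[...,0]>.2)&(W[...,0]<.44)&(W[...,1]<.16)).astype(np.uint8)
n,l,st,ce=cv2.connectedComponentsWithStats(mm)
for i in range(1,n):
    if st[i,4]>8: print(st[i],np.round(W[l==i].mean(0),3))
a=rect(c,.25,.45,-.22,.16,.065,2000)
cv2.imwrite("pics/sort0.png",a[:,:,::-1])
E
```

```text
handle [((155, 267), array([0.423, 0.281, 0.079])), ((150, 267), array([0.423, 0.293, 0.079])), ((160, 267), array([0.423, 0.27 , 0.082]))]
t1 [0.403 0.101 0.061]
t2 [ 0.492 -0.204  0.061]
t3 [ 0.427 -0.228  0.069]
t4 [0.339 0.073 0.061]
Ltray [0.513 0.333 0.026]
Rtray [0.513 0.252 0.026]
scopeNL [0.461 0.116 0.15 ]
scopeNR [ 0.541 -0.149  0.149]
clip [0.411 0.151 0.015]
handle pts 220 [0.28014609 0.58928058 0.07004777] [0.35940094 0.5960446  0.08993646]
[328 259   7   3  19] [ 0.438 -0.116  0.088]
[389 259  55   7 135] [ 0.433 -0.326  0.087]
[ 468  259   31  108 1915] [ 0.318 -0.468  0.085]
[304 261   7  11  69] [ 0.424 -0.062  0.087]
[276 276   7  12  66] [0.39  0.002 0.088]
[249 283   9  11  67] [0.375 0.06  0.087]
```

View pics/sort0.png

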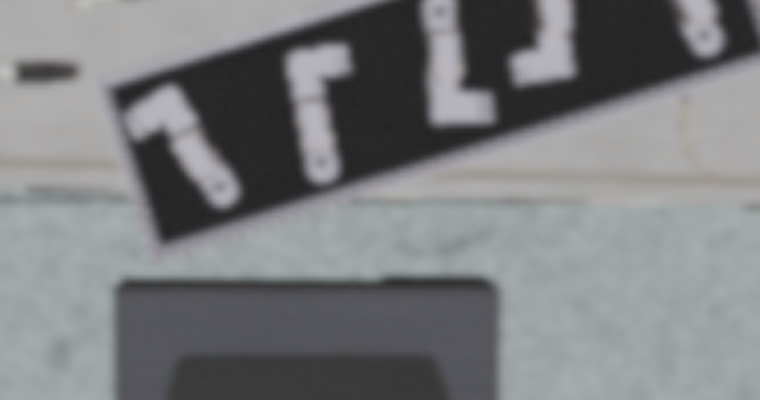

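```bash
cat >> h.py <<'E'
def blades(c,box,zf):
    """steel blobs on black liner with floor height zf -> block centre, stem end direction, hand"""
    W=world(c); z=W[...,2]-zf
    x0,x1,y0,y1=box
    ins=(W[...,0]>x0)&(W[...,0]<x1)&(W[...,1]>y0)&(W[...,1]<y1)
    bright=c["image"].min(-1)>90
    return W,z,ins,bright
E
python3 - <<'E'
from h import *
c={k:v for k,v in np.load("top0.npz").items()}
a=rect(c,.32,.52,-.24,.14,.065,2000)
cv2.imwrite("pics/sort1.png",a[:,:,::-1])
W=world(c)
t=np.deg2rad(16.3); e=np.array([np.cos(t),np.sin(t)]) ; f=np.array([-e[1],e[0]])
d=W[...,:2]-[.415,-.064]; A=d@e; B=d@f
ins=(abs(A)<.043)&(abs(B)<.161)&(W[...,2]>.055)&(W[...,2]<.1)
m=(ins&(c["image"].min(-1)>85)).astype(np.uint8)
n,l,st,ce=cv2.connectedComponentsWithStats(m)
for i in range(1,n):
    if st[i,4]<40: continue
    k=l==i; P=W[k]; top=k&(W[...,2]>.078)
    print(i,st[i],"mean",np.round(P.mean(0),3),"top",top.sum(),np.round(W[top].mean(0),3) if top.any() else None)
E
```

```text
1 [288 232  92  63 348] mean [ 0.422 -0.173  0.063] top 0 None
2 [343 239  24  28 283] mean [ 0.456 -0.177  0.07 ] top 68 [ 0.451 -0.182  0.087]
3 [321 244  14  29 271] mean [ 0.438 -0.113  0.07 ] top 70 [ 0.446 -0.115  0.087]
4 [302 251  16  31 289] mean [ 0.417 -0.065  0.07 ] top 69 [ 0.424 -0.062  0.087]
11 [236 258  47  16  69] mean [0.424 0.052 0.061] top 0 None
12 [272 264  15  31 293] mean [0.398 0.002 0.069] top 66 [0.39  0.002 0.088]
13 [238 273  25  28 289] mean [0.379 0.067 0.07 ] top 67 [0.375 0.06  0.087]
```

View pics/sort1.png

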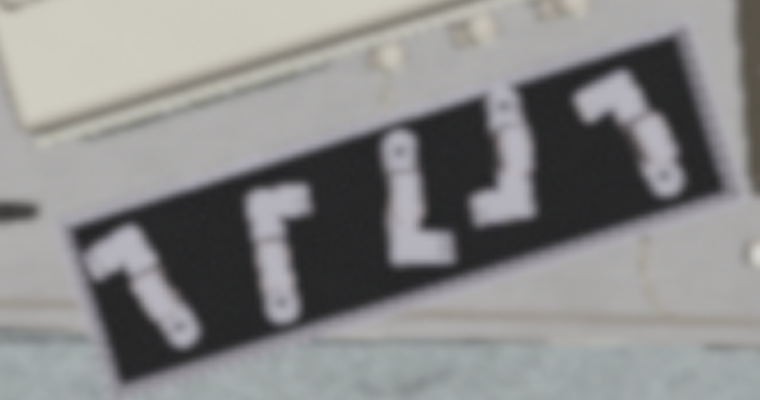

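```bash
cat >> h.py <<'E'
def find(c,cen=(.415,-.064),yaw=16.3,hx=.043,hy=.161,zf=.060):
    W=world(c); t=np.deg2rad(yaw); e=np.array([np.cos(t),np.sin(t)]); f=np.array([-e[1],e[0]])
    d=W[...,:2]-cen; A=d@e; B=d@f; z=W[...,2]-zf
    ins=(abs(A)<hx)&(abs(B)<hy)&(z>-.006)&(z<.036)
    m=(ins&((c["image"].min(-1)>85)|(z>.015))).astype(np.uint8); out=[]
    n,l,st,ce=cv2.connectedComponentsWithStats(m)
    for i in range(1,n):
        k=l==i; top=k&(z>.022)
        if st[i,4]<100 or top.sum()<25: continue
        b=W[top].mean(0); P=W[k][:,:2]; g=P.mean(0)-b[:2]; u=g/np.hypot(*g)
        for _ in range(4):
            q=P-b[:2]; s=q@u; w=q@np.array([-u[1],u[0]])
            tail=q[(s<-15)&(abs(w)<11)]
            u=-tail.mean(0); u/=np.hypot(*u)
        u=-q[(q@u<-.015)&(abs(q@np.array([-u[1],u[0]]))<.011)].mean(0) if True else u
        u/=np.hypot(*u); w=q@np.array([-u[1],u[0]]); s=q@u; head=w[s>.021]
        hand="L" if abs(head.max())>abs(head.min()) else "R"
        out.append((hand,b,np.rad2deg(np.arctan2(u[1],u[0])),(s.min(),s.max(),head.min(),head.max())))
    return out
def show(o):
    for h,b,a,x in o: print(h,"block",np.round(b,3),"stem yaw %.1f"%a,np.round(x,3))
E
sed -i 's/(s<-15)&(abs(w)<11)/(s<-.015)\&(abs(w)<.011)/; s/ if True else u//' h.py
python3 - <<'E'
from h import *
c={k:v for k,v in np.load("top0.npz").items()}; show(find(c))
W=world(c); X=W.reshape(-1,3)
d=(X[:,:2]-[.415,-.064]); t=np.deg2rad(16.3); A=d@[np.cos(t),np.sin(t)]; B=d@[-np.sin(t),np.cos(t)]
for lo,hi in((.10,.125),(.125,.16)):
  k=(X[:,2]>lo)&(X[:,2]<hi)&(abs(B)<.17)&(A<.2); print("scope front",lo,A[k].min(),np.percentile(A[k],1))
k=(X[:,2]>.1)&(X[:,2]<.4)&(X[:,1]<-.2)&(X[:,1]>-.5)&(X[:,0]>.42); print("instr",X[k].min(0),X[k].max(0))
H=(X[:,2]>.072)&(X[:,2]<.09)&(abs(X[:,0]-.423)<.04)&(abs(X[:,1]-.28)<.04); print("handle",H.sum(),X[H].mean(0),X[H].min(0),X[H].max(0))
blk=((c["image"].max(-1)<45)&(abs(W[...,2]-.026)<.008)&(W[...,1]>.18)&(W[...,1]<.42)&(W[...,0]>.38)&(W[...,0]<.68)).astype(np.uint8)
n,l,st,ce=cv2.connectedComponentsWithStats(blk)
for i in range(1,n):
  if st[i,4]>500:
    r_=cv2.minAreaRect(W[l==i][:,:2].astype(np.float32)*1000); print(st[i],r_)
E
```

```text
L block [ 0.451 -0.182  0.088] stem yaw 28.1 [-0.032  0.037 -0.01   0.023]
R block [ 0.446 -0.115  0.088] stem yaw -172.0 [-0.028  0.037 -0.023  0.009]
L block [ 0.424 -0.062  0.087] stem yaw -174.8 [-0.034  0.038 -0.011  0.023]
R block [0.39  0.002 0.088] stem yaw 8.2 [-0.032  0.037 -0.022  0.012]
L block [0.375 0.06  0.087] stem yaw 29.0 [-0.032  0.037 -0.006  0.026]
scope front 0.1 0.06871103938805913 0.06934714674550932
scope front 0.125 -0.256740167076169 0.08050190555582586
instr [ 0.4210127  -0.49998662  0.10003252] [ 0.83848659 -0.20000171  0.39999417]
handle 108 [0.4203883  0.28694698 0.08078738] [0.41369107 0.26951735 0.07209439] [0.4272454  0.30582741 0.08553263]
[ 162  197   27   62 1560] ((515.4448852539062, 252.80360412597656), (147.5214385986328, 62.37897491455078), 1.9730324745178223)
[ 128  198   26   62 1526] ((512.5914306640625, 334.85302734375), (147.290771484375, 60.73353576660156), 2.163081645965576)
```

Call:
play_rows(
  commands=[
    [[0.03,0.038,0.006,0,0,-0.056,0],[0.06,0.076,0.012,0,0,-0.112,0],[0.09,0.114,0.018,0,0,-0.168,0],[0.12,0.152,0.024,0,0,-0.224,0],[0.15,0.19,0.03,0,0,-0.28,0]],
  ],
)

```text
time_s: 0.6
tcp_pos: [0.3448, -0.4023, 0.2524]
ee_rot: [[-0.999, -0.033, -0.0], [-0.033, 0.999, 0.001], [0.0, 0.001, -1.0]]
wrist_force: [0.9, 0.1, 1.2]
gripper_width: 1.001
```

Call:
play_rows(
  commands=[
    [[0.008,0.048,0,0,0,0,0],[0.016,0.096,0,0,0,0,0],[0.024,0.144,0,0,0,0,0],[0.032,0.192,0,0,0,0,0],[0.04,0.24,0,0,0,0,0]],
  ],
)

```text
time_s: 1.1
tcp_pos: [0.3837, -0.1622, 0.2524]
ee_rot: [[-0.999, -0.035, -0.0], [-0.035, 0.999, 0.0], [-0.0, 0.0, -1.0]]
wrist_force: [0.9, 0.8, -0.7]
gripper_width: 1.002
```

Call:
play_rows(
  commands=[
    [[0,0.048,0,0,0,0,0],[0,0.096,0,0,0,0,0],[0,0.144,0,0,0,0,0],[0,0.192,0,0,0,0,0],[0,0.24,0,0,0,0,0]],
  ],
)

```text
time_s: 1.6
tcp_pos: [0.3833, 0.0777, 0.2526]
ee_rot: [[-0.999, -0.036, 0.0], [-0.036, 0.999, 0.0], [-0.0, 0.0, -1.0]]
wrist_force: [0.7, 0.0, 0.2]
gripper_width: 0.995
```

Call:
play_rows(
  commands=[
    [[0.01,0.045,0,0,0,0,0],[0.02,0.09,0,0,0,0,0],[0.025,0.135,0,0,0,0,0],[0.03,0.18,0,0,0,0,0],[0.035,0.205,0,0,0,0,0]],
  ],
)

```text
time_s: 2.1
tcp_pos: [0.4189, 0.2838, 0.2519]
ee_rot: [[-0.999, -0.038, -0.001], [-0.038, 0.999, -0.0], [0.001, -0.0, -1.0]]
wrist_force: [-0.3, 0.2, -0.7]
gripper_width: 0.995
```

Call:
play_rows(
  commands=[
    [[0.002,0.003,-0.05,0,0,0,0],[0.002,0.003,-0.1,0,0,0,0],[0.002,0.003,-0.15,0,0,0,0],[0.002,0.003,-0.19,0,0,0,0],[0.002,0.003,-0.204,0,0,0,0]],
  ],
)

```text
time_s: 2.6
tcp_pos: [0.4187, 0.2813, 0.044]
ee_rot: [[-0.999, -0.035, -0.006], [-0.035, 0.999, -0.007], [0.006, -0.007, -1.0]]
wrist_force: [-1.5, -0.8, 0.9]
gripper_width: 1.002
```

Call:
play_rows(
  commands=[
    [[0,0,0,0,0,0,0.5],[0,0,0,0,0,0,1],[0,0,0,0,0,0,1],[0,0,0,0,0,0,1],[0,0,0,0,0,0,1]],
  ],
)

```text
time_s: 3.1
tcp_pos: [0.4215, 0.2844, 0.0496]
ee_rot: [[-0.999, -0.036, 0.001], [-0.036, 0.999, 0.002], [-0.002, 0.002, -1.0]]
wrist_force: [-0.4, -0.0, 0.3]
gripper_width: 0.634
```

Call:
play_rows(
  commands=[
    [[-0.005,0,0,0,0,0,1],[-0.015,-0.0005,0,0,0,0,1],[-0.025,-0.0007,0,0,0,0,1]],
  ],
)

```text
time_s: 3.4
tcp_pos: [0.3987, 0.2892, 0.0495]
ee_rot: [[-0.999, -0.037, 0.008], [-0.037, 0.999, 0.012], [-0.009, 0.012, -1.0]]
wrist_force: [2.9, 12.6, -8.5]
gripper_width: 0.407
```

Call:
play_rows(
  commands=[
    [[-0.01,0.003,0,0,0,0,1],[-0.02,0.004,0,0,0,0,1],[-0.025,0.004,0,0,0,0,1]],
  ],
)

```text
time_s: 3.7
tcp_pos: [0.3735, 0.2886, 0.0495]
ee_rot: [[-0.999, -0.039, 0.007], [-0.039, 0.999, 0.004], [-0.007, 0.004, -1.0]]
wrist_force: [33.2, -10.6, -16.0]
gripper_width: 0.41
```

Call:
play_rows(
  commands=[
    [[-0.008,0,0,0,0,0,1],[-0.016,0,0,0,0,0,1],[-0.02,0,0,0,0,0,1]],
  ],
)

```text
time_s: 4.0
tcp_pos: [0.3504, 0.2852, 0.0482]
ee_rot: [[-0.999, -0.034, -0.002], [-0.034, 0.999, -0.003], [0.002, -0.003, -1.0]]
wrist_force: [-1.2, -0.3, -0.7]
gripper_width: 0.227
```

Call:
play_rows(
  commands=[
    [[-0.005,0,0,0,0,0,0.6],[-0.01,0,0.05,0,0,0,0.6],[-0.01,0,0.1,0,0,0,0.6],[-0.01,-0.03,0.14,0,0,0,0.6],[-0.01,-0.06,0.16,0,0,0,0.6]],
  ],
)

```text
time_s: 4.5
tcp_pos: [0.341, 0.2278, 0.2118]
ee_rot: [[-0.999, -0.038, 0.003], [-0.038, 0.999, 0.004], [-0.003, 0.004, -1.0]]
wrist_force: [-0.5, 0.2, 0.2]
gripper_width: 0.397
```

```bash
cat > carr.py <<'E'
from h import *
def carriage(c):
    W=world(c); X=W.reshape(-1,3)
    H=(X[:,2]>.076)&(X[:,2]<.09)&(X[:,0]>.33)&(X[:,0]<.44)&(abs(X[:,1]-.285)<.04)
    if H.any(): print("handle",H.sum(),X[H].mean(0).round(4),X[H].min(0).round(3),X[H].max(0).round(3))
    blk=((c["image"].max(-1)<45)&(abs(W[...,2]-.026)<.008)&(W[...,1]>.18)&(W[...,1]<.42)&(W[...,0]>.33)&(W[...,0]<.68)).astype(np.uint8)
    n,l,st,ce=cv2.connectedComponentsWithStats(blk)
    for i in range(1,n):
        if st[i,4]>300: print("tray",st[i,4],cv2.minAreaRect(W[l==i][:,:2].astype(np.float32)*1000))
if __name__=="__main__":
    c=cap("top"); carriage(c); show(find(c)); cv2.imwrite("pics/carr.png",c["image"][100:320,90:420,::-1].repeat(2,0).repeat(2,1))
E
python3 carr.py
python3 - <<'E'
from h import *
c={k:v for k,v in np.load("top0.npz").items()}; W=world(c); X=W.reshape(-1,3)
for z0 in(.1,.15,.25):
  k=(X[:,2]>z0)&(X[:,0]>.45)&(X[:,0]<.62)&(X[:,1]<-.19)&(X[:,1]>-.45); print(z0,"instr max y",np.percentile(X[k][:,1],[98,99.5]), X[k][X[k][:,1]>-.26].min(0) if (X[k][:,1]>-.26).any() else '')
E
```

```text
handle 106 [0.3791 0.2868 0.0811] [0.372 0.268 0.077] [0.385 0.304 0.085]
tray 1536 ((471.2279357910156, 334.0932312011719), (147.544189453125, 60.98868179321289), 2.6928763389587402)
tray 1542 ((474.15484619140625, 250.87648010253906), (146.90988159179688, 61.16779327392578), 2.2425029277801514)
L block [ 0.451 -0.182  0.087] stem yaw 27.5 [-0.033  0.036 -0.01   0.023]
R block [ 0.446 -0.115  0.088] stem yaw -171.6 [-0.027  0.037 -0.024  0.009]
L block [ 0.424 -0.062  0.087] stem yaw -172.9 [-0.034  0.039 -0.011  0.022]
R block [0.39  0.002 0.087] stem yaw 8.1 [-0.032  0.037 -0.022  0.012]
L block [0.375 0.06  0.087] stem yaw 28.4 [-0.033  0.037 -0.006  0.026]
0.1 instr max y [-0.23580796 -0.23349146] [ 0.45089139 -0.25999694  0.10004693]
0.15 instr max y [-0.29012468 -0.28891529] Traceback (most recent call last):
  File "<stdin>", line 4, in <module>
    return _quantile_unchecked(
        a, q, axis, out, overwrite_input, method, keepdims, weights)
    return _ureduce(a,
                    func=_quantile_ureduce_func,
    ...<5 lines>...
                    overwrite_input=overwrite_input,
                    method=method)
    r = func(a, **kwargs)
    result = _quantile(arr,
                       quantiles=q,
    ...<2 lines>...
                       out=out,
                       weights=wgt)
    slices_having_nans = np.isnan(arr[-1, ...])
                                  ~~~^^^^^^^^^
IndexError: index -1 is out of bounds for axis 0 with size 0
```

View pics/carr.png

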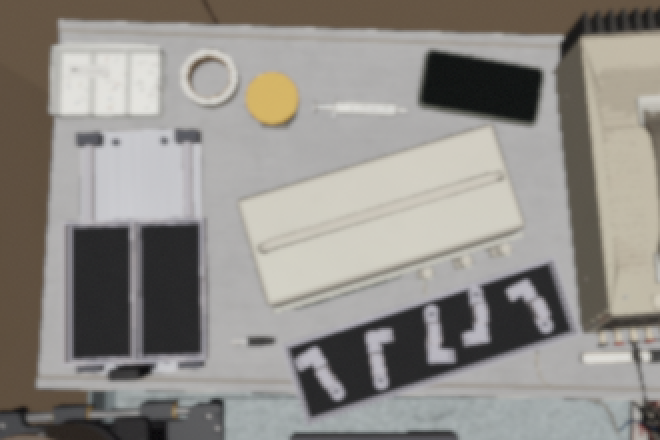

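Call:
play_rows(
  commands=[
    [[0.008,-0.042,-0.01,0,0,0.115,0.7],[0.017,-0.084,-0.02,0,0,0.23,0.7],[0.025,-0.126,-0.04,0,0,0.345,0.7],[0.034,-0.168,-0.06,0,0,0.463,0.7],[0.034,-0.168,-0.06,0,0,0.463,0.7]],
  ],
)

```text
time_s: 5.05
tcp_pos: [0.3719, 0.055, 0.1458]
ee_rot: [[-0.88, -0.475, -0.007], [-0.475, 0.88, -0.003], [0.008, 0.001, -1.0]]
wrist_force: [-0.4, 0.7, -0.9]
gripper_width: 0.302
```

Call:
play_rows(
  commands=[
    [[0.001,0,-0.03,0,0,0,0.7],[0.001,0,-0.055,0,0,0,0.7],[0.001,0,-0.07,0,0,0,0.7],[0.001,0,-0.075,0,0,0,0.7],[0.001,0,-0.075,0,0,0,0.7]],
  ],
)

```text
time_s: 5.55
tcp_pos: [0.3755, 0.0595, 0.0732]
ee_rot: [[-0.878, -0.479, -0.002], [-0.479, 0.878, -0.001], [0.002, -0.0, -1.0]]
wrist_force: [-0.5, 0.2, -0.9]
gripper_width: 0.304
```

Call:
play_rows(
  commands=[
    [[0,0,-0.008,0,0,0,0.7],[0,0,-0.008,0,0,0,1],[0,0,-0.008,0,0,0,1],[0,0,-0.008,0,0,0,1],[0,0,-0.008,0,0,0,1]],
  ],
)

```text
time_s: 6.05
tcp_pos: [0.3764, 0.0594, 0.0659]
ee_rot: [[-0.878, -0.478, 0.001], [-0.478, 0.878, 0.001], [-0.001, 0.0, -1.0]]
wrist_force: [-0.6, -0.0, 1.8]
gripper_width: 0.156
```

Call:
play_rows(
  commands=[
    [[0,0,0.02,0,0,0,1],[0,0,0.06,0,0,0,1],[0,0,0.11,0,0,0,1],[0,0.02,0.14,0,0,0,1],[0,0.05,0.14,0,0,0,1]],
  ],
)

```text
time_s: 6.55
tcp_pos: [0.3785, 0.1105, 0.2105]
ee_rot: [[-0.879, -0.477, 0.01], [-0.477, 0.879, 0.006], [-0.011, 0.001, -1.0]]
wrist_force: [1.7, -0.2, -0.7]
gripper_width: 0.15
```

Call:
play_rows(
  commands=[
    [[0.01,0.044,0,0,0,0.14,1],[0.02,0.088,0,0,0,0.28,1],[0.03,0.132,0,0,0,0.42,1],[0.04,0.176,0,0,0,0.56,1],[0.0485,0.2185,0,0,0,0.7,1]],
  ],
)

```text
time_s: 7.05
tcp_pos: [0.4247, 0.3295, 0.2055]
ee_rot: [[-0.358, -0.934, -0.0], [-0.934, 0.358, -0.0], [0.0, 0.0, -1.0]]
wrist_force: [1.1, -0.1, 0.1]
gripper_width: 0.15
```

Call:
play_rows(
  commands=[
    [[0,0,-0.02,0,0,0.138,1],[0,0,-0.06,0,0,0.276,1],[0,0,-0.1,0,0,0.408,1],[0,0,-0.125,0,0,0.408,1],[0,0,-0.13,0,0,0.408,1]],
  ],
)

```text
time_s: 7.55
tcp_pos: [0.423, 0.3257, 0.0723]
ee_rot: [[0.035, -0.999, -0.005], [-0.999, -0.035, -0.006], [0.006, 0.005, -1.0]]
wrist_force: [-0.4, -0.1, -0.8]
gripper_width: 0.151
```

Call:
play_rows(
  commands=[
    [[0,0,0,0,0,0,1],[0,0,0,0,0,0,1]],
  ],
)

```text
time_s: 7.75
tcp_pos: [0.4255, 0.3287, 0.0771]
ee_rot: [[0.036, -0.999, 0.002], [-0.999, -0.036, 0.002], [-0.002, -0.002, -1.0]]
wrist_force: [0.1, 0.5, -0.1]
gripper_width: 0.156
```

Call:
play_rows(
  commands=[
    [[-0.001,0,-0.02,0,0,0,1],[-0.001,0,-0.035,0,0,0,1],[-0.001,0,-0.042,0,0,0,1],[-0.001,0,-0.0445,0,0,0,1],[-0.001,0,-0.0445,0,0,0,1]],
  ],
)

```text
time_s: 8.25
tcp_pos: [0.4243, 0.3284, 0.0322]
ee_rot: [[0.036, -0.999, 0.002], [-0.999, -0.036, 0.002], [-0.002, -0.002, -1.0]]
wrist_force: [1.3, -0.1, -0.4]
gripper_width: 0.151
```

Call:
play_rows(
  commands=[
    [[0,0,0,0,0,0,0.8],[0,0,0,0,0,0,0.72],[0,0,0,0,0,0,0.72],[0,0,0.01,0,0,0,0.72],[0,0,0.04,0,0,0,0.72]],
  ],
)

```text
time_s: 8.75
tcp_pos: [0.4223, 0.3261, 0.0696]
ee_rot: [[0.035, -0.999, -0.004], [-0.999, -0.035, -0.005], [0.005, 0.004, -1.0]]
wrist_force: [0.6, -0.3, -0.4]
gripper_width: 0.275
```

Call:
play_rows(
  commands=[
    [[-0.01,-0.03,0.04,0,0,-0.14,0.7],[-0.02,-0.07,0.08,0,0,-0.28,0.7],[-0.03,-0.11,0.12,0,0,-0.42,0.7],[-0.045,-0.15,0.14,0,0,-0.56,0.7],[-0.06,-0.19,0.14,0,0,-0.7,0.7]],
  ],
)

```text
time_s: 9.25
tcp_pos: [0.3661, 0.1413, 0.2144]
ee_rot: [[-0.62, -0.785, 0.007], [-0.785, 0.62, 0.005], [-0.008, -0.002, -1.0]]
wrist_force: [1.2, -0.9, -0.0]
gripper_width: 0.295
```

```bash
cat > look.py <<'E'
import sys
from h import *
from carr import carriage
c=cap("top"); carriage(c); print("SORT"); show(find(c)); print("LEFT"); show(find(c,(.472,.332),2,.079,.037,.026)); print("RIGHT"); show(find(c,(.474,.249),2,.079,.037,.026))
if len(sys.argv)>1:
    a=rect(c,.36,.6,.18,.40,.03,2500); b=rect(c,.32,.52,-.24,.14,.065,1400)
    cv2.imwrite(sys.argv[1],a[:,:,::-1])
E
python3 look.py pics/p1.png
```

```text
handle 102 [0.3792 0.2869 0.0812] [0.371 0.269 0.077] [0.385 0.305 0.085]
tray 1142 ((489.59600830078125, 334.991455078125), (110.88968658447266, 60.1240119934082), 2.00844144821167)
tray 1532 ((474.4424133300781, 250.56759643554688), (146.86444091796875, 60.78111267089844), 2.220055341720581)
SORT
L block [ 0.451 -0.182  0.088] stem yaw 28.0 [-0.033  0.037 -0.01   0.023]
R block [ 0.446 -0.115  0.087] stem yaw -171.1 [-0.028  0.037 -0.024  0.009]
L block [ 0.424 -0.062  0.087] stem yaw -173.7 [-0.034  0.038 -0.011  0.023]
R block [0.39  0.002 0.087] stem yaw 8.1 [-0.032  0.037 -0.022  0.012]
LEFTh.py:39: RuntimeWarning: Mean of empty slice.
  u=-tail.mean(0); u/=np.hypot(*u)
  ret = um.true_divide(
h.py:40: RuntimeWarning: Mean of empty slice.
  u=-q[(q@u<-.015)&(abs(q@np.array([-u[1],u[0]]))<.011)].mean(0)
Traceback (most recent call last):
  File "look.py", line 4, in <module>
    c=cap("top"); carriage(c); print("SORT"); show(find(c)); print("LEFT"); show(find(c,(.472,.332),2,.079,.037,.026)); print("RIGHT"); show(find(c,(.474,.249),2,.079,.037,.026))
                                                                                 ~~~~^^^^^^^^^^^^^^^^^^^^^^^^^^^^^^^^
  File "h.py", line 42, in find
    hand="L" if abs(head.max())>abs(head.min()) else "R"
                    ~~~~~~~~^^
ValueError: zero-size array to reduction operation maximum which has no identity
```

```bash
cat > look.py <<'E'
import sys
from h import *
from carr import carriage
c=cap("top"); carriage(c); print("SORT"); show(find(c))
W=world(c)
for n,cen in(("L",(.472,.332)),("R",(.474,.249))):
    d=W[...,:2]-cen; t=np.deg2rad(2); A=d@[np.cos(t),np.sin(t)]; B=d@[-np.sin(t),np.cos(t)]
    k=(abs(A)<.078)&(abs(B)<.037)&(W[...,2]>.046)&(W[...,2]<.075)
    m,l,st,ce=cv2.connectedComponentsWithStats(k.astype(np.uint8))
    for i in range(1,m):
        if st[i,4]>15: print(n,"top block at tray xy",A[l==i].mean().round(4),B[l==i].mean().round(4),"z",np.median(W[l==i][:,2]).round(4),st[i,4])
if len(sys.argv)>1: cv2.imwrite(sys.argv[1],rect(c,.36,.6,.18,.40,.03,2500)[:,:,::-1])
E
python3 look.py pics/p1.png
```

```text
handle 103 [0.3792 0.2869 0.0812] [0.371 0.269 0.076] [0.385 0.305 0.085]
tray 1143 ((489.53778076171875, 334.87713623046875), (110.7052001953125, 59.501949310302734), 1.7443568706512451)
tray 1531 ((474.542724609375, 250.9270782470703), (146.72805786132812, 60.78631591796875), 2.2974934577941895)
SORT
L block [ 0.451 -0.182  0.088] stem yaw 28.4 [-0.033  0.037 -0.01   0.022]
R block [ 0.446 -0.115  0.087] stem yaw -171.0 [-0.028  0.037 -0.024  0.009]
L block [ 0.424 -0.062  0.088] stem yaw -173.2 [-0.034  0.038 -0.011  0.022]
R block [0.39  0.002 0.087] stem yaw 8.1 [-0.032  0.037 -0.022  0.012]
L top block at tray xy -0.0496 -0.0041 z 0.0532 64
```

View pics/p1.png

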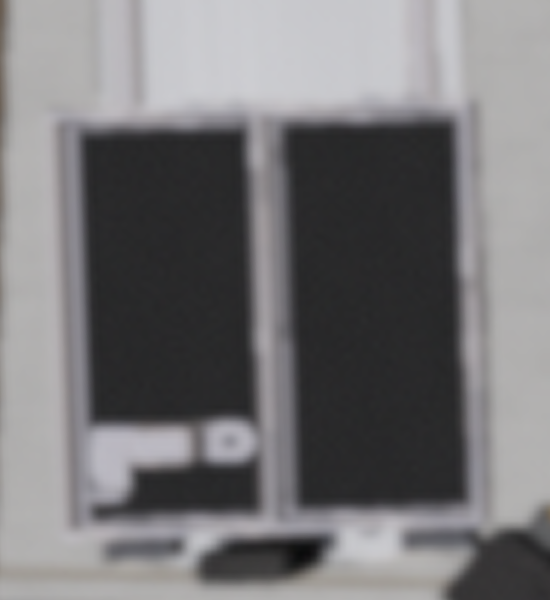

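Run:
```python
from h import *
c={k:v for k,v in np.load("top0.npz").items()}; X=world(c).reshape(-1,3)
for n,p,j in(("E",(.451,-.182),118),("D",(.446,-.115),98.5),("C",(.424,-.062),97),("B",(.39,.002),98)):
    t=np.deg2rad(j); u=np.array([np.cos(t),np.sin(t)]); v=np.array([-u[1],u[0]]); d=X[:,:2]-p
    a=d@u;b=d@v; k=(abs(a)<.115)&(abs(b)<.055)&(X[:,2]>.095)&(X[:,2]<.35)
    print(n,k.sum()); 
    if k.any():
        print(" z",X[k][:,2].min(),X[k][:,2].max(),"along jaw",a[k].min(),a[k].max(),"across",b[k].min(),b[k].max())
        k2=k&(abs(a)<.1)&(abs(b)<.042)&(X[:,2]>.12); print(" hit",k2.sum(), X[k2][:8].round(3).tolist())
```

```text
E 1334
 z 0.09500369269039866 0.15023342922777505 along jaw -0.11499390816075764 -0.053204175672217774 across -0.05493230575410628 0.054946720480267004
 hit 662 [[0.533, -0.248, 0.141], [0.533, -0.25, 0.143], [0.531, -0.243, 0.143], [0.531, -0.246, 0.143], [0.531, -0.248, 0.143], [0.531, -0.25, 0.143], [0.531, -0.252, 0.143], [0.529, -0.24, 0.14]]
D 57
 z 0.10207163503492434 0.14303694511780418 along jaw 0.0067709514689103635 0.11357967555067652 across -0.05495623998553888 -0.04662855122325184
 hit 0 []
C 11
 z 0.10056824184310842 0.12828457518083847 along jaw 0.09135139183049595 0.1132962757997588 across -0.054956058222442095 -0.050999740463539826
 hit 0 []
B 0
```

Run:
```python
from h import *
c={k:v for k,v in np.load("top0.npz").items()}; X=world(c).reshape(-1,3)
for x0 in np.arange(.36,.62,.02):
    s=""
    for z0,z1 in((.1,.13),(.13,.16),(.16,.5)):
        k=(X[:,0]>x0)&(X[:,0]<x0+.02)&(X[:,2]>z0)&(X[:,2]<z1)&(X[:,1]<-.2)&(X[:,1]>-.45)
        s+=" %d %s"%(k.sum(),(X[k][:,1].max().round(3),np.median(X[k][:,2]).round(3)) if k.sum()>3 else None)
    print(x0.round(2),s)
```

```text
0.36  0 None 0 None 0 None
0.38  0 None 0 None 0 None
0.4  0 None 0 None 0 None
0.42  56 (np.float64(-0.25), np.float64(0.107)) 6 (np.float64(-0.253), np.float64(0.133)) 0 None
0.44  75 (np.float64(-0.245), np.float64(0.114)) 464 (np.float64(-0.245), np.float64(0.14)) 0 None
0.46  36 (np.float64(-0.244), np.float64(0.115)) 627 (np.float64(-0.244), np.float64(0.143)) 0 None
0.48  38 (np.float64(-0.242), np.float64(0.116)) 575 (np.float64(-0.241), np.float64(0.143)) 0 None
0.5  36 (np.float64(-0.24), np.float64(0.115)) 586 (np.float64(-0.24), np.float64(0.143)) 0 None
0.52  37 (np.float64(-0.239), np.float64(0.115)) 538 (np.float64(-0.239), np.float64(0.143)) 88 (np.float64(-0.294), np.float64(0.166))
0.54  33 (np.float64(-0.237), np.float64(0.116)) 468 (np.float64(-0.237), np.float64(0.142)) 110 (np.float64(-0.293), np.float64(0.171))
0.56  35 (np.float64(-0.235), np.float64(0.118)) 460 (np.float64(-0.236), np.float64(0.142)) 122 (np.float64(-0.291), np.float64(0.172))
0.58  35 (np.float64(-0.233), np.float64(0.116)) 461 (np.float64(-0.234), np.float64(0.143)) 111 (np.float64(-0.29), np.float64(0.173))
0.6  32 (np.float64(-0.232), np.float64(0.115)) 458 (np.float64(-0.232), np.float64(0.142)) 118 (np.float64(-0.289), np.float64(0.173))
```

Call:
play_rows(
  commands=[
    [[0.006,-0.034,-0.015,0,0,-0.145,0.7],[0.013,-0.068,-0.03,0,0,-0.29,0.7],[0.02,-0.102,-0.045,0,0,-0.435,0.7],[0.0265,-0.136,-0.06,0,0,-0.58,0.7],[0.0265,-0.136,-0.06,0,0,-0.725,0.7]],
  ],
)

```text
time_s: 9.85
tcp_pos: [0.3901, 0.0022, 0.1491]
ee_rot: [[-0.985, -0.17, -0.004], [-0.17, 0.985, -0.002], [0.004, -0.001, -1.0]]
wrist_force: [-0.2, 0.0, 0.6]
gripper_width: 0.303
```

Call:
play_rows(
  commands=[
    [[0,0,-0.02,0,0,-0.05,0.7],[0,0,-0.05,0,0,-0.05,0.7],[0,0,-0.066,0,0,-0.05,0.7],[0,0,-0.076,0,0,-0.05,0.7],[0,0,-0.076,0,0,-0.05,0.7]],
  ],
)

```text
time_s: 10.35
tcp_pos: [0.3908, 0.005, 0.0738]
ee_rot: [[-0.991, -0.132, -0.003], [-0.132, 0.991, -0.001], [0.003, -0.001, -1.0]]
wrist_force: [-0.1, -0.4, -1.1]
gripper_width: 0.301
```

Call:
play_rows(
  commands=[
    [[0,-0.001,-0.009,0,0,0,0.7],[0,-0.001,-0.009,0,0,0,1],[0,-0.001,-0.009,0,0,0,1],[0,-0.001,-0.009,0,0,0,1],[0,-0.001,-0.009,0,0,0,1]],
  ],
)

```text
time_s: 10.85
tcp_pos: [0.3917, 0.0044, 0.066]
ee_rot: [[-0.991, -0.132, 0.001], [-0.132, 0.991, 0.0], [-0.001, 0.0, -1.0]]
wrist_force: [0.1, 0.7, 1.4]
gripper_width: 0.156
```

Call:
play_rows(
  commands=[
    [[0,0,0.02,0,0,0,1],[0,0,0.06,0,0,0,1],[0,0,0.11,0,0,0,1],[0,0.02,0.14,0,0,0.1,1],[0,0.06,0.15,0,0,0.2,1]],
  ],
)

```text
time_s: 11.35
tcp_pos: [0.3929, 0.0645, 0.2196]
ee_rot: [[-0.945, -0.326, 0.007], [-0.326, 0.945, 0.004], [-0.008, 0.001, -1.0]]
wrist_force: [1.1, 0.4, -1.0]
gripper_width: 0.151
```

Call:
play_rows(
  commands=[
    [[0.02,0.04,0,0,0,0.14,1],[0.045,0.08,0,0,0,0.28,1],[0.07,0.12,0,0,0,0.42,1],[0.095,0.16,0,0,0,0.56,1],[0.114,0.186,0,0,0,0.7,1]],
  ],
)

```text
time_s: 11.85
tcp_pos: [0.5064, 0.2528, 0.2153]
ee_rot: [[-0.507, -0.862, 0.0], [-0.862, 0.507, 0.0], [-0.0, -0.0, -1.0]]
wrist_force: [0.4, -0.1, -0.5]
gripper_width: 0.152
```

Call:
play_rows(
  commands=[
    [[0,0,-0.01,0,0,0.14,1],[0,0,-0.04,0,0,0.28,1],[0,0,-0.08,0,0,0.42,1],[0,0,-0.12,0,0,0.565,1],[0,0,-0.14,0,0,0.575,1]],
  ],
)

```text
time_s: 12.35
tcp_pos: [0.5034, 0.2488, 0.0721]
ee_rot: [[0.038, -0.999, -0.005], [-0.999, -0.038, -0.003], [0.003, 0.005, -1.0]]
wrist_force: [0.4, -0.7, -1.2]
gripper_width: 0.148
```

Call:
play_rows(
  commands=[
    [[0,0,0,0,0,0,1],[0,0,0,0,0,0,1]],
  ],
)

```text
time_s: 12.55
tcp_pos: [0.5059, 0.2505, 0.0761]
ee_rot: [[0.036, -0.999, 0.001], [-0.999, -0.036, -0.0], [0.0, -0.001, -1.0]]
wrist_force: [0.0, -0.3, -0.5]
gripper_width: 0.151
```

Call:
play_rows(
  commands=[
    [[0,-0.001,-0.02,0,0,0,1],[0,-0.001,-0.035,0,0,0,1],[0,-0.001,-0.041,0,0,0,1],[0,-0.001,-0.0435,0,0,0,1],[0,-0.001,-0.0435,0,0,0,1]],
  ],
)

```text
time_s: 13.05
tcp_pos: [0.5061, 0.2498, 0.0332]
ee_rot: [[0.036, -0.999, 0.002], [-0.999, -0.036, 0.001], [-0.001, -0.002, -1.0]]
wrist_force: [-0.3, 0.0, -0.8]
gripper_width: 0.154
```

Call:
play_rows(
  commands=[
    [[0,0,0,0,0,0,0.8],[0,0,0,0,0,0,0.72],[0,0,0,0,0,0,0.72],[0,0,0.01,0,0,0,0.72],[0,0,0.04,0,0,0,0.72]],
  ],
)

```text
time_s: 13.55
tcp_pos: [0.5038, 0.2479, 0.0706]
ee_rot: [[0.035, -0.999, -0.005], [-0.999, -0.035, -0.004], [0.004, 0.005, -1.0]]
wrist_force: [0.3, 0.6, -0.4]
gripper_width: 0.278
```

Call:
play_rows(
  commands=[
    [[0,0,0.05,0,0,-0.14,0.7],[0,0,0.1,0,0,-0.28,0.7],[-0.02,-0.03,0.14,0,0,-0.42,0.7],[-0.05,-0.06,0.15,0,0,-0.56,0.7],[-0.08,-0.1,0.15,0,0,-0.7,0.7]],
  ],
)

```text
time_s: 14.05
tcp_pos: [0.4259, 0.1495, 0.2255]
ee_rot: [[-0.62, -0.785, 0.006], [-0.785, 0.62, 0.004], [-0.007, -0.002, -1.0]]
wrist_force: [-0.1, -0.2, 0.3]
gripper_width: 0.3
```

```bash
python3 look.py
```

```text
tray 893 ((501.2168273925781, 334.928466796875), (88.27799987792969, 59.38861083984375), 3.086608409881592)
SORT
L block [ 0.451 -0.182  0.088] stem yaw 28.3 [-0.032  0.037 -0.011  0.023]
R block [ 0.446 -0.115  0.088] stem yaw -170.9 [-0.028  0.037 -0.024  0.008]
L block [ 0.424 -0.062  0.087] stem yaw -174.1 [-0.034  0.038 -0.011  0.023]
R top block at tray xy 0.0304 -0.0031 z 0.0529 63
```

Call:
play_rows(
  commands=[
    [[0,-0.045,0,0,0,-0.145,0.7],[0,-0.09,0,0,0,-0.29,0.7],[0,-0.135,-0.01,0,0,-0.435,0.7],[-0.001,-0.175,-0.03,0,0,-0.58,0.7],[-0.001,-0.2105,-0.06,0,0,-0.725,0.7]],
  ],
)

```text
time_s: 14.6
tcp_pos: [0.4255, -0.0628, 0.1638]
ee_rot: [[-0.984, -0.176, 0.006], [-0.176, 0.984, 0.001], [-0.006, -0.0, -1.0]]
wrist_force: [1.1, 1.0, 0.1]
gripper_width: 0.301
```

Call:
play_rows(
  commands=[
    [[0,0,-0.03,0,0,-0.07,0.7],[0,0,-0.06,0,0,-0.07,0.7],[0,0,-0.08,0,0,-0.07,0.7],[0,0,-0.088,0,0,-0.07,0.7],[0,0,-0.088,0,0,-0.07,0.7]],
  ],
)

```text
time_s: 15.1
tcp_pos: [0.4242, -0.0613, 0.0738]
ee_rot: [[-0.994, -0.112, -0.002], [-0.112, 0.994, -0.001], [0.002, -0.0, -1.0]]
wrist_force: [-0.3, -1.2, 0.9]
gripper_width: 0.297
```

Call:
play_rows(
  commands=[
    [[0,0,-0.009,0,0,0,0.7],[0,0,-0.009,0,0,0,1],[0,0,-0.009,0,0,0,1],[0,0,-0.009,0,0,0,1],[0,0,-0.009,0,0,0,1]],
  ],
)

```text
time_s: 15.6
tcp_pos: [0.4249, -0.0611, 0.0657]
ee_rot: [[-0.994, -0.112, 0.001], [-0.112, 0.994, 0.0], [-0.001, 0.0, -1.0]]
wrist_force: [-1.8, 0.9, 2.0]
gripper_width: 0.156
```

Call:
play_rows(
  commands=[
    [[0,0,0.02,0,0,0,1],[0,0,0.06,0,0,0,1],[0,0,0.11,0,0,0,1],[-0.01,0.02,0.14,0,0,0.1,1],[-0.02,0.06,0.15,0,0,0.2,1]],
  ],
)

```text
time_s: 16.1
tcp_pos: [0.406, -0.0012, 0.2189]
ee_rot: [[-0.952, -0.307, 0.007], [-0.307, 0.952, 0.002], [-0.008, -0.0, -1.0]]
wrist_force: [0.4, 0.9, -0.2]
gripper_width: 0.15
```

Call:
play_rows(
  commands=[
    [[0,0.045,0,0,0,0.145,1],[0.01,0.09,0,0,0,0.29,1],[0.03,0.13,0,0,0,0.435,1],[0.05,0.17,0,0,0,0.58,1],[0.07,0.21,0,0,0,0.725,1]],
  ],
)

```text
time_s: 16.6
tcp_pos: [0.4746, 0.2105, 0.2154]
ee_rot: [[-0.503, -0.864, 0.0], [-0.864, 0.503, 0.0], [-0.0, -0.0, -1.0]]
wrist_force: [0.8, -0.8, -0.2]
gripper_width: 0.148
```

Call:
play_rows(
  commands=[
    [[0.015,0.042,0,0,0,0.145,1],[0.03,0.084,0,0,0,0.29,1],[0.044,0.127,-0.01,0,0,0.435,1],[0.044,0.127,-0.05,0,0,0.57,1],[0.044,0.127,-0.09,0,0,0.57,1]],
  ],
)

```text
time_s: 17.1
tcp_pos: [0.5187, 0.3376, 0.1242]
ee_rot: [[0.04, -0.999, 0.001], [-0.999, -0.04, 0.002], [-0.002, -0.001, -1.0]]
wrist_force: [-0.1, -0.7, -0.7]
gripper_width: 0.152
```

Call:
play_rows(
  commands=[
    [[0,0,-0.03,0,0,0,1],[0,0,-0.05,0,0,0,1],[0,0,-0.05,0,0,0,1],[0,0,-0.05,0,0,0,1]],
  ],
)

```text
time_s: 17.5
tcp_pos: [0.5188, 0.3359, 0.0755]
ee_rot: [[0.036, -0.999, 0.0], [-0.999, -0.036, -0.0], [0.0, -0.0, -1.0]]
wrist_force: [0.5, 0.8, 0.4]
gripper_width: 0.15
```

Call:
play_rows(
  commands=[
    [[0,0,-0.02,0,0,0,1],[0,0,-0.035,0,0,0,1],[0,0,-0.041,0,0,0,1],[0,0,-0.043,0,0,0,1],[0,0,-0.043,0,0,0,1]],
  ],
)

```text
time_s: 18.0
tcp_pos: [0.5191, 0.3363, 0.0333]
ee_rot: [[0.036, -0.999, 0.002], [-0.999, -0.036, 0.001], [-0.001, -0.002, -1.0]]
wrist_force: [-0.4, -0.6, -0.0]
gripper_width: 0.152
```

Call:
play_rows(
  commands=[
    [[0,0,0,0,0,0,0.8],[0,0,0,0,0,0,0.72],[0,0,0,0,0,0,0.72],[0,0,0.01,0,0,0,0.72],[0,0,0.04,0,0,0,0.72]],
  ],
)

```text
time_s: 18.5
tcp_pos: [0.5168, 0.3342, 0.0703]
ee_rot: [[0.035, -0.999, -0.005], [-0.999, -0.035, -0.005], [0.004, 0.005, -1.0]]
wrist_force: [-0.3, 0.0, -0.0]
gripper_width: 0.277
```

Call:
play_rows(
  commands=[
    [[0,0,0.05,0,0,-0.14,0.7],[0,0,0.1,0,0,-0.28,0.7],[-0.03,-0.03,0.14,0,0,-0.42,0.7],[-0.06,-0.07,0.15,0,0,-0.56,0.7],[-0.09,-0.11,0.15,0,0,-0.7,0.7]],
  ],
)

```text
time_s: 19.0
tcp_pos: [0.4334, 0.232, 0.2251]
ee_rot: [[-0.62, -0.785, 0.005], [-0.785, 0.62, 0.004], [-0.006, -0.001, -1.0]]
wrist_force: [0.5, -0.6, 0.2]
gripper_width: 0.302
```

Call:
play_rows(
  commands=[
    [[-0.01,-0.045,0,0,0,-0.145,0.7],[-0.015,-0.09,0,0,0,-0.29,0.7],[-0.015,-0.135,0,0,0,-0.435,0.7],[-0.015,-0.18,0,0,0,-0.58,0.7],[-0.015,-0.22,0,0,0,-0.725,0.7]],
  ],
)

```text
time_s: 19.5
tcp_pos: [0.4177, 0.0102, 0.223]
ee_rot: [[-0.985, -0.175, 0.002], [-0.175, 0.985, 0.001], [-0.002, 0.0, -1.0]]
wrist_force: [0.5, -0.6, -0.4]
gripper_width: 0.3
```

```bash
python3 look.py pics/p2.png
```

```text
handle 105 [0.3792 0.2865 0.0812] [0.371 0.269 0.076] [0.385 0.305 0.086]
tray 770 ((470.9758605957031, 333.0618591308594), (74.26718139648438, 60.30744552612305), 2.0760927200317383)
tray 1024 ((446.9546813964844, 250.26351928710938), (93.67955017089844, 62.96862030029297), 1.2841050624847412)
SORT
L block [ 0.451 -0.182  0.088] stem yaw 27.9 [-0.032  0.036 -0.009  0.023]
L top block at tray xy 0.0456 -0.0 z 0.0531 63
L top block at tray xy -0.0496 -0.0043 z 0.0534 65
R top block at tray xy 0.0304 -0.003 z 0.0528 63
```

View pics/p2.png

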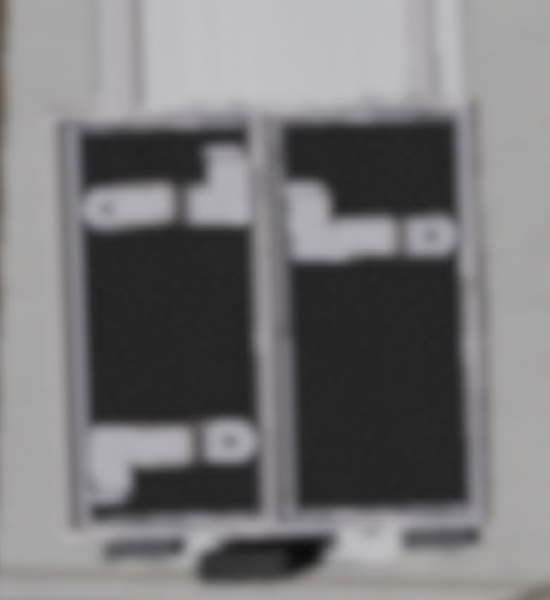

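Run:
```python
from h import *
c=cap("side"); W=world(c)
k=(W[...,2]>.081)&(W[...,2]<.095)&(abs(W[...,0]-.43)<.06)&(W[...,1]<0.1)&(W[...,1]>-.22)
n,l,st,ce=cv2.connectedComponentsWithStats(k.astype(np.uint8))
for i in range(1,n):
    if st[i,4]>15: print(st[i,4],W[l==i].mean(0).round(4))
```

```text
16 [ 0.4409 -0.1131  0.0869]
56 [0.4689 0.0453 0.0881]
```

Call:
play_rows(
  commands=[
    [[0.008,-0.035,-0.01,0,0,-0.025,0.7],[0.016,-0.07,-0.03,0,0,-0.025,0.7],[0.024,-0.1,-0.05,0,0,-0.025,0.7],[0.03,-0.123,-0.07,0,0,-0.025,0.7],[0.03,-0.123,-0.08,0,0,-0.025,0.7]],
  ],
)

```text
time_s: 20.1
tcp_pos: [0.4481, -0.1124, 0.1407]
ee_rot: [[-0.988, -0.154, -0.002], [-0.154, 0.988, -0.0], [0.002, -0.0, -1.0]]
wrist_force: [-1.1, 0.3, -0.8]
gripper_width: 0.3
```

Call:
play_rows(
  commands=[
    [[0,0,-0.03,0,0,0,0.7],[0,0,-0.055,0,0,0,0.7],[0,0,-0.068,0,0,0,0.7],[0,0,-0.068,0,0,0,0.7]],
  ],
)

```text
time_s: 20.5
tcp_pos: [0.4472, -0.1101, 0.0728]
ee_rot: [[-0.988, -0.158, -0.003], [-0.158, 0.988, -0.0], [0.003, 0.0, -1.0]]
wrist_force: [-0.6, -0.4, 1.3]
gripper_width: 0.301
```

Call:
play_rows(
  commands=[
    [[-0.001,-0.004,-0.002,0,0,0,0.7],[-0.001,-0.004,-0.007,0,0,0,0.7],[-0.001,-0.004,-0.007,0,0,0,1],[-0.001,-0.004,-0.007,0,0,0,1],[-0.001,-0.004,-0.007,0,0,0,1]],
  ],
)

```text
time_s: 21.0
tcp_pos: [0.4475, -0.1149, 0.0673]
ee_rot: [[-0.988, -0.156, 0.001], [-0.156, 0.988, 0.0], [-0.001, -0.0, -1.0]]
wrist_force: [-0.1, 1.4, 0.7]
gripper_width: 0.151
```

Call:
play_rows(
  commands=[
    [[0,0,0,0,0,0,1],[0,0,0.03,0,0,0,1],[0,0,0.07,0,0,0,1],[0,0,0.12,0,0,0,1],[-0.01,0.01,0.15,0,0,0.1,1]],
  ],
)

```text
time_s: 21.5
tcp_pos: [0.4391, -0.1054, 0.2205]
ee_rot: [[-0.967, -0.256, 0.006], [-0.256, 0.967, -0.001], [-0.005, -0.002, -1.0]]
wrist_force: [1.3, 0.7, -0.3]
gripper_width: 0.153
```

Call:
play_rows(
  commands=[
    [[-0.01,0.045,0,0,0,0.145,1],[-0.02,0.09,0,0,0,0.29,1],[-0.02,0.135,0,0,0,0.435,1],[-0.02,0.18,0,0,0,0.58,1],[-0.01,0.225,0,0,0,0.725,1]],
  ],
)

```text
time_s: 22.0
tcp_pos: [0.4258, 0.1215, 0.2172]
ee_rot: [[-0.55, -0.835, 0.0], [-0.835, 0.55, 0.001], [-0.001, 0.0, -1.0]]
wrist_force: [0.5, 0.2, 0.5]
gripper_width: 0.152
```

Call:
play_rows(
  commands=[
    [[0.01,0.045,0,0,0,0.145,1],[0.018,0.09,0,0,0,0.29,1],[0.018,0.13,-0.01,0,0,0.435,1],[0.018,0.13,-0.05,0,0,0.58,1],[0.018,0.13,-0.09,0,0,0.625,1]],
  ],
)

```text
time_s: 22.5
tcp_pos: [0.4453, 0.2519, 0.1261]
ee_rot: [[0.041, -0.999, 0.002], [-0.999, -0.041, 0.002], [-0.002, -0.002, -1.0]]
wrist_force: [-0.4, 0.2, -1.0]
gripper_width: 0.155
```

Call:
play_rows(
  commands=[
    [[0,0,-0.03,0,0,0,1],[0,0,-0.05,0,0,0,1],[0,0,-0.05,0,0,0,1],[0,0,-0.05,0,0,0,1]],
  ],
)

```text
time_s: 22.9
tcp_pos: [0.4455, 0.2502, 0.0771]
ee_rot: [[0.036, -0.999, 0.0], [-0.999, -0.036, -0.0], [0.0, -0.0, -1.0]]
wrist_force: [0.1, -0.0, -1.3]
gripper_width: 0.156
```

Call:
play_rows(
  commands=[
    [[0,0.001,-0.02,0,0,0,1],[0,0.001,-0.035,0,0,0,1],[0,0.001,-0.041,0,0,0,1],[0,0.001,-0.043,0,0,0,1],[0,0.001,-0.043,0,0,0,1]],
  ],
)

```text
time_s: 23.4
tcp_pos: [0.4458, 0.2516, 0.0348]
ee_rot: [[0.036, -0.999, 0.001], [-0.999, -0.036, 0.001], [-0.001, -0.001, -1.0]]
wrist_force: [-0.3, 0.2, -0.4]
gripper_width: 0.156
```

Call:
play_rows(
  commands=[
    [[0,0,0,0,0,0,0.8],[0,0,0,0,0,0,0.72],[0,0,0,0,0,0,0.72],[0,0,0.01,0,0,0,0.72],[0,0,0.04,0,0,0,0.72]],
  ],
)

```text
time_s: 23.9
tcp_pos: [0.4437, 0.2496, 0.0726]
ee_rot: [[0.036, -0.999, -0.005], [-0.999, -0.035, -0.004], [0.004, 0.005, -1.0]]
wrist_force: [-0.1, 0.8, -0.2]
gripper_width: 0.276
```

Call:
play_rows(
  commands=[
    [[0,0,0.05,0,0,-0.14,0.7],[0,0,0.1,0,0,-0.28,0.7],[-0.01,-0.03,0.14,0,0,-0.42,0.7],[-0.02,-0.07,0.15,0,0,-0.56,0.7],[-0.03,-0.11,0.15,0,0,-0.7,0.7]],
  ],
)

```text
time_s: 24.4
tcp_pos: [0.4157, 0.1408, 0.2272]
ee_rot: [[-0.62, -0.785, 0.006], [-0.785, 0.62, 0.004], [-0.007, -0.002, -1.0]]
wrist_force: [0.6, -0.3, -0.1]
gripper_width: 0.305
```

```bash
python3 look.py
```

```text
tray 752 ((470.1711730957031, 333.4682922363281), (71.95211029052734, 60.4215087890625), 2.228050470352173)
tray 368 ((475.0242004394531, 250.42823791503906), (37.40681838989258, 60.088565826416016), 3.9495975971221924)
SORT
L block [ 0.451 -0.182  0.088] stem yaw 28.3 [-0.033  0.036 -0.011  0.022]
L top block at tray xy 0.0456 -0.0003 z 0.053 65
R top block at tray xy 0.0305 -0.0032 z 0.0528 62
R top block at tray xy -0.0257 0.0 z 0.0539 30
```

Call:
play_rows(
  commands=[
    [[0,-0.045,0,0,0,-0.1,0.7],[0,-0.09,0,0,0,-0.2,0.7],[0.01,-0.135,0,0,0,-0.3,0.7],[0.015,-0.18,0,0,0,-0.41,0.7],[0.02,-0.225,0,0,0,-0.41,0.7]],
  ],
)

```text
time_s: 24.95
tcp_pos: [0.435, -0.0857, 0.2249]
ee_rot: [[-0.88, -0.476, 0.002], [-0.476, 0.88, 0.0], [-0.002, -0.001, -1.0]]
wrist_force: [1.2, -0.1, 1.0]
gripper_width: 0.299
```

Call:
play_rows(
  commands=[
    [[0.008,-0.045,0,0,0,0,0.7],[0.0175,-0.096,-0.03,0,0,0,0.7],[0.0175,-0.096,-0.07,0,0,0,0.7],[0.0175,-0.096,-0.11,0,0,0,0.7],[0.0175,-0.096,-0.12,0,0,0,0.7]],
  ],
)

```text
time_s: 25.45
tcp_pos: [0.4493, -0.1802, 0.1005]
ee_rot: [[-0.88, -0.475, -0.008], [-0.475, 0.88, 0.001], [0.007, 0.005, -1.0]]
wrist_force: [-0.6, -0.0, -0.3]
gripper_width: 0.3
```

Call:
play_rows(
  commands=[
    [[0,0,0,0,0,0,0.7],[0,0,0,0,0,0,0.7]],
  ],
)

```text
time_s: 25.65
tcp_pos: [0.4543, -0.1799, 0.1058]
ee_rot: [[-0.878, -0.478, 0.003], [-0.478, 0.878, -0.001], [-0.003, -0.002, -1.0]]
wrist_force: [0.5, 0.6, 0.4]
gripper_width: 0.303
```

Call:
play_rows(
  commands=[
    [[-0.003,-0.002,-0.008,0,0,0,0.7],[-0.003,-0.002,-0.014,0,0,0,0.7],[-0.003,-0.002,-0.02,0,0,0,0.7],[-0.003,-0.002,-0.024,0,0,0,0.7],[-0.003,-0.002,-0.027,0,0,0,0.7]],
  ],
)

```text
time_s: 26.15
tcp_pos: [0.4496, -0.1819, 0.0764]
ee_rot: [[-0.879, -0.477, -0.0], [-0.477, 0.879, -0.0], [0.0, 0.0, -1.0]]
wrist_force: [-0.5, -0.4, -0.6]
gripper_width: 0.3
```

Call:
play_rows(
  commands=[
    [[0,0,0,0,0,0,1],[0,0,0,0,0,0,1],[0,0,0,0,0,0,1],[0,0,0,0,0,0,1],[0,0,0.008,0,0,0,1]],
  ],
)

```text
time_s: 26.65
tcp_pos: [0.4487, -0.1818, 0.0843]
ee_rot: [[-0.879, -0.476, -0.003], [-0.476, 0.879, 0.0], [0.002, 0.002, -1.0]]
wrist_force: [-0.0, 0.0, 0.1]
gripper_width: 0.145
```

Call:
play_rows(
  commands=[
    [[0,0,0.01,0,0,0,1],[-0.006,0.02,0.018,0,0,0,1],[-0.015,0.05,0.018,0,0,0,1],[-0.024,0.08,0.018,0,0,0,1],[-0.028,0.096,0.018,0,0,0,1]],
  ],
)

```text
time_s: 27.15
tcp_pos: [0.4212, -0.0846, 0.1039]
ee_rot: [[-0.879, -0.477, 0.001], [-0.477, 0.879, 0.0], [-0.001, -0.0, -1.0]]
wrist_force: [0.5, -0.3, -0.5]
gripper_width: 0.147
```

Call:
play_rows(
  commands=[
    [[0,0,-0.01,0,0,0,1],[0,0,-0.018,0,0,0,1],[0,0,-0.024,0,0,0,1],[0,0,-0.025,0,0,0,1],[0,0,-0.025,0,0,0,1]],
  ],
)

```text
time_s: 27.65
tcp_pos: [0.4216, -0.0865, 0.0774]
ee_rot: [[-0.88, -0.476, -0.001], [-0.476, 0.88, -0.0], [0.001, 0.0, -1.0]]
wrist_force: [0.5, -0.0, -0.8]
gripper_width: 0.15
```

Open, go 12 mm deeper, regrasp, lift.

Call:
play_rows(
  commands=[
    [[0,0,0,0,0,0,0.7],[0,0,0,0,0,0,0.7],[0,0,0,0,0,0,0.7],[0,0,-0.007,0,0,0,0.7],[0,0,-0.012,0,0,0,0.7]],
  ],
)

```text
time_s: 28.15
tcp_pos: [0.4215, -0.0859, 0.0654]
ee_rot: [[-0.879, -0.476, 0.0], [-0.476, 0.879, 0.0], [-0.0, 0.0, -1.0]]
wrist_force: [-0.8, -0.8, 0.6]
gripper_width: 0.298
```

Call:
play_rows(
  commands=[
    [[0,0,0,0,0,0,1],[0,0,0,0,0,0,1],[0,0,0,0,0,0,1],[0,0,0,0,0,0,1],[0,0,0,0,0,0,1]],
  ],
)

```text
time_s: 28.65
tcp_pos: [0.4217, -0.0859, 0.0659]
ee_rot: [[-0.879, -0.477, 0.0], [-0.477, 0.879, 0.0], [-0.0, 0.0, -1.0]]
wrist_force: [-0.4, -1.3, -0.0]
gripper_width: 0.154
```

Call:
play_rows(
  commands=[
    [[0,0,0.02,0,0,0,1],[0,0,0.06,0,0,0,1],[0,0,0.11,0,0,0,1],[-0.01,0.02,0.14,0,0,0,1],[-0.02,0.06,0.15,0,0,0,1]],
  ],
)

```text
time_s: 29.15
tcp_pos: [0.4034, -0.026, 0.2195]
ee_rot: [[-0.881, -0.473, 0.007], [-0.473, 0.881, 0.002], [-0.007, -0.002, -1.0]]
wrist_force: [0.9, 1.4, -0.8]
gripper_width: 0.155
```

Call:
play_rows(
  commands=[
    [[0,0.045,0,0,0,0.14,1],[0,0.09,0,0,0,0.28,1],[0.01,0.135,0,0,0,0.42,1],[0.02,0.18,0,0,0,0.56,1],[0.03,0.22,0,0,0,0.7,1]],
  ],
)

```text
time_s: 29.65
tcp_pos: [0.4315, 0.1962, 0.2161]
ee_rot: [[-0.359, -0.933, 0.001], [-0.933, 0.359, 0.001], [-0.001, -0.0, -1.0]]
wrist_force: [1.1, -0.6, -0.2]
gripper_width: 0.152
```

Call:
play_rows(
  commands=[
    [[0.015,0.045,0,0,0,0.14,1],[0.03,0.09,0,0,0,0.28,1],[0.038,0.135,-0.01,0,0,0.408,1],[0.038,0.135,-0.05,0,0,0.408,1],[0.038,0.135,-0.09,0,0,0.408,1]],
  ],
)

```text
time_s: 30.15
tcp_pos: [0.4698, 0.3309, 0.1249]
ee_rot: [[0.036, -0.999, 0.001], [-0.999, -0.036, 0.002], [-0.002, -0.001, -1.0]]
wrist_force: [-0.8, -0.6, -0.0]
gripper_width: 0.153
```

Call:
play_rows(
  commands=[
    [[0,0,-0.03,0,0,0,1],[0,0,-0.05,0,0,0,1],[0,0,-0.05,0,0,0,1],[0,0,-0.05,0,0,0,1]],
  ],
)

```text
time_s: 30.55
tcp_pos: [0.47, 0.3292, 0.0762]
ee_rot: [[0.034, -0.999, 0.0], [-0.999, -0.034, -0.0], [0.0, -0.0, -1.0]]
wrist_force: [-0.3, 1.1, 1.1]
gripper_width: 0.148
```

Run:
```python
from h import *
c=cap("side"); q=project(c,[.471,.33,.05]); u,v=q.astype(int); print(u,v)
cv2.imwrite("pics/e.png",cv2.resize(c["image"][v-75:v+75,u-100:u+100,::-1],None,fx=3.5,fy=3.5,interpolation=cv2.INTER_CUBIC))
```

```text
218 328
```

View pics/e.png

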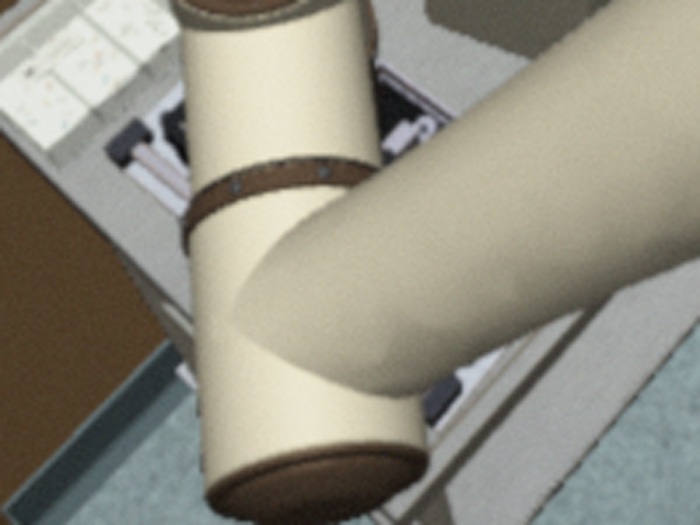

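The arm hides the gripper here. Grip width shows the blade still held; lowering.

Call:
play_rows(
  commands=[
    [[0,0,-0.02,0,0,0,1],[0,0,-0.035,0,0,0,1],[0,0,-0.041,0,0,0,1],[0,0,-0.0435,0,0,0,1],[0,0,-0.0435,0,0,0,1]],
  ],
)

```text
time_s: 31.1
tcp_pos: [0.4702, 0.3296, 0.0332]
ee_rot: [[0.034, -0.999, 0.001], [-0.999, -0.034, 0.001], [-0.001, -0.001, -1.0]]
wrist_force: [-0.5, 0.4, -0.4]
gripper_width: 0.151
```

Call:
play_rows(
  commands=[
    [[0,0,0,0,0,0,0.8],[0,0,0,0,0,0,0.72],[0,0,0,0,0,0,0.72],[0,0,0.01,0,0,0,0.72],[0,0,0.04,0,0,0,0.72]],
  ],
)

```text
time_s: 31.6
tcp_pos: [0.4682, 0.3275, 0.0707]
ee_rot: [[0.033, -0.999, -0.004], [-0.999, -0.033, -0.005], [0.005, 0.005, -1.0]]
wrist_force: [-0.1, -0.1, 0.2]
gripper_width: 0.278
```

Call:
play_rows(
  commands=[
    [[0,0,0.05,0,0,-0.14,0.7],[0,0,0.1,0,0,-0.28,0.7],[-0.02,-0.04,0.13,0,0,-0.42,0.7],[-0.05,-0.085,0.13,0,0,-0.56,0.7],[-0.08,-0.125,0.13,0,0,-0.7,0.7]],
  ],
)

```text
time_s: 32.1
tcp_pos: [0.3937, 0.2091, 0.2041]
ee_rot: [[-0.622, -0.783, 0.003], [-0.783, 0.622, 0.003], [-0.004, -0.0, -1.0]]
wrist_force: [0.3, -1.2, 1.1]
gripper_width: 0.3
```

Call:
play_rows(
  commands=[
    [[0,-0.04,0,0,0,-0.14,0.7],[-0.005,-0.08,0,0,0,-0.28,0.7],[-0.01,-0.12,0,0,0,-0.42,0.7],[-0.02,-0.16,0,0,0,-0.56,0.7],[-0.03,-0.18,0,0,0,-0.7,0.7]],
  ],
)

```text
time_s: 32.6
tcp_pos: [0.3629, 0.0276, 0.203]
ee_rot: [[-0.981, -0.196, 0.001], [-0.196, 0.981, 0.0], [-0.001, 0.0, -1.0]]
wrist_force: [0.2, 1.0, -0.1]
gripper_width: 0.297
```

```bash
python3 look.py pics/p3.png
```

```text
handle 104 [0.3792 0.2868 0.081 ] [0.372 0.269 0.077] [0.385 0.305 0.087]
tray 394 ((474.8252258300781, 251.44796752929688), (37.927207946777344, 61.062625885009766), 3.682451009750366)
SORT
L top block at tray xy 0.0455 -0.0005 z 0.0537 65
L top block at tray xy -0.0035 -0.0031 z 0.0528 65
L top block at tray xy -0.0496 -0.0043 z 0.0531 65
R top block at tray xy 0.0305 -0.0032 z 0.0531 62
R top block at tray xy -0.0292 0.0004 z 0.0534 63
```

View pics/p3.png

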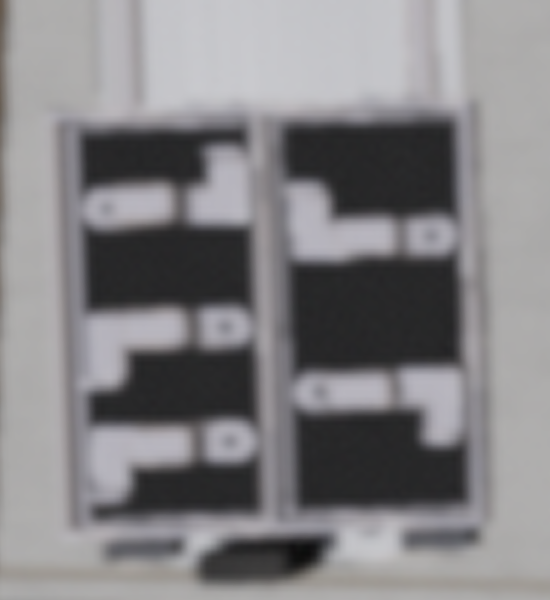

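Call:
play_rows(
  commands=[
    [[0,0.045,0,0,0,-0.08,0],[0,0.09,0,0,0,-0.16,0],[0,0.135,0,0,0,-0.16,0],[0.008,0.18,0,0,0,-0.16,0],[0.016,0.225,0,0,0,-0.16,0]],
  ],
)

```text
time_s: 33.15
tcp_pos: [0.3798, 0.257, 0.2035]
ee_rot: [[-0.999, -0.046, 0.001], [-0.046, 0.999, 0.002], [-0.001, 0.001, -1.0]]
wrist_force: [1.2, -0.0, 0.1]
gripper_width: 0.671
```

Call:
play_rows(
  commands=[
    [[0,0.035,0,0,0,0,0],[0,0.035,-0.05,0,0,0,0],[0,0.035,-0.1,0,0,0,0],[0,0.035,-0.135,0,0,0,0],[0,0.035,-0.152,0,0,0,0]],
  ],
)

```text
time_s: 33.65
tcp_pos: [0.3787, 0.2886, 0.0478]
ee_rot: [[-0.999, -0.045, -0.003], [-0.045, 0.999, -0.004], [0.003, -0.004, -1.0]]
wrist_force: [0.7, 0.1, 0.3]
gripper_width: 0.99
```

Call:
play_rows(
  commands=[
    [[0,0,0,0,0,0,0.5],[0,0,0,0,0,0,1],[0,0,0,0,0,0,1],[0,0,0,0,0,0,1],[0,0,0,0,0,0,1]],
  ],
)

```text
time_s: 34.15
tcp_pos: [0.3804, 0.2904, 0.0514]
ee_rot: [[-0.999, -0.045, 0.001], [-0.045, 0.999, 0.002], [-0.001, 0.002, -1.0]]
wrist_force: [-0.1, 0.1, 0.4]
gripper_width: 0.633
```

Call:
play_rows(
  commands=[
    [[0,0,0,0,0,0,1],[0,0,0,0,0,0,1],[-0.003,0,0,0,0,0,1],[-0.003,0,0,0,0,0,1]],
  ],
)

```text
time_s: 34.55
tcp_pos: [0.3791, 0.2887, 0.0505]
ee_rot: [[-0.999, -0.046, 0.003], [-0.046, 0.999, -0.002], [-0.003, -0.002, -1.0]]
wrist_force: [14.4, -7.9, -3.4]
gripper_width: 0.409
```

Call:
play_rows(
  commands=[
    [[0.005,-0.001,0,0,0,0,1],[0.013,-0.001,0,0,0,0,1],[0.023,0,0,0,0,0,1],[0.033,0,0,0,0,0,1],[0.043,0.0005,0,0,0,0,1]],
  ],
)

```text
time_s: 35.05
tcp_pos: [0.4203, 0.2899, 0.0505]
ee_rot: [[-0.999, -0.045, -0.001], [-0.045, 0.999, -0.001], [0.001, -0.001, -1.0]]
wrist_force: [-4.4, -0.5, 5.4]
gripper_width: 0.408
```

Call:
play_rows(
  commands=[
    [[0.01,0.0003,0,0,0,0,1],[0.02,0.0006,0,0,0,0,1],[0.029,0.001,0,0,0,0,1],[0.037,0.001,0,0,0,0,1],[0.044,0.0015,0,0,0,0,1]],
  ],
)

```text
time_s: 35.55
tcp_pos: [0.4645, 0.2915, 0.0505]
ee_rot: [[-0.999, -0.045, -0.001], [-0.045, 0.999, -0.001], [0.001, -0.001, -1.0]]
wrist_force: [-1.9, -1.8, 5.9]
gripper_width: 0.413
```

Call:
play_rows(
  commands=[
    [[0.005,0,0,0,0,0,1],[0.009,0.0003,0,0,0,0,1],[0.013,0.0004,0,0,0,0,1],[0.015,0.0004,0,0,0,0,1]],
  ],
)

```text
time_s: 35.95
tcp_pos: [0.4792, 0.2919, 0.0505]
ee_rot: [[-0.999, -0.045, -0.001], [-0.045, 0.999, -0.001], [0.001, -0.001, -1.0]]
wrist_force: [-9.1, 1.5, 9.0]
gripper_width: 0.41
```

Call:
play_rows(
  commands=[
    [[0.002,0,0,0,0,0,1],[0.003,0,0,0,0,0,1],[0.003,0,0,0,0,0,1],[0.003,0,0,0,0,0,1]],
  ],
)

```text
time_s: 36.35
tcp_pos: [0.4793, 0.2919, 0.0505]
ee_rot: [[-0.999, -0.045, -0.005], [-0.045, 0.999, -0.002], [0.005, -0.002, -1.0]]
wrist_force: [-12.0, 2.2, 10.7]
gripper_width: 0.412
```

Call:
play_rows(
  commands=[
    [[-0.002,0,0,0,0,0,0.3],[-0.003,0,0,0,0,0,0],[-0.003,0,0,0,0,0,0],[-0.003,0,0,0,0,0,0],[-0.003,0,0,0,0,0,0]],
  ],
)

```text
time_s: 36.85
tcp_pos: [0.4793, 0.2922, 0.0501]
ee_rot: [[-0.999, -0.044, 0.0], [-0.044, 0.999, 0.0], [-0.0, 0.0, -1.0]]
wrist_force: [0.2, -0.5, 0.4]
gripper_width: 0.777
```

Call:
play_rows(
  commands=[
    [[0,0,0.02,0,0,0,0],[0,0,0.06,0,0,0,0],[0,0,0.11,0,0,0,0],[-0.03,-0.03,0.15,0,0,0,0],[-0.06,-0.07,0.17,0,0,0,0]],
  ],
)

```text
time_s: 37.35
tcp_pos: [0.4266, 0.2317, 0.2182]
ee_rot: [[-0.999, -0.046, 0.004], [-0.046, 0.999, 0.003], [-0.004, 0.003, -1.0]]
wrist_force: [0.0, 0.4, 0.8]
gripper_width: 0.996
```

Call:
play_rows(
  commands=[
    [[-0.01,-0.045,0,0,0,0,0],[-0.02,-0.09,0,0,0,0,0],[-0.03,-0.13,0,0,0,0,0],[-0.04,-0.17,0,0,0,0,0],[-0.04,-0.2,0,0,0,0,0]],
  ],
)

```text
time_s: 37.85
tcp_pos: [0.3839, 0.0286, 0.2156]
ee_rot: [[-0.999, -0.044, 0.0], [-0.044, 0.999, 0.001], [-0.0, 0.001, -1.0]]
wrist_force: [0.2, 0.4, -0.3]
gripper_width: 1.001
```

```bash
sed 's/(.472,.332)/(.572,.3355)/; s/(.474,.249)/(.574,.2525)/; s/.36,.6,.18,.40/.46,.70,.18,.40/' look.py > look2.py; sed -i 's/X\[:,0\]<.44/X[:,0]<.53/' carr.py; python3 look2.py pics/p4.png
python3 - <<'E'
from h import *
s=r.sense(); print(s["wrist_force"],s["time_s"])
c0={k:v for k,v in np.load("top0.npz").items()}; c=cap("top")
for n,p in dict(cup=(226,149),tape=(194,128),syr=(270,154),clip=(217,270),marker=(395,279)).items():
    a=c0["image"][p[1]-12:p[1]+13,p[0]-12:p[0]+13].astype(int);b=c["image"][p[1]-12:p[1]+13,p[0]-12:p[0]+13].astype(int); print(n,abs(a-b).mean().round(2))
E
```

```text
handle 99 [0.4783 0.2897 0.081 ] [0.472 0.272 0.077] [0.486 0.307 0.086]
tray 381 ((575.2739868164062, 254.35108947753906), (35.97630310058594, 61.5473747253418), 2.3626341819763184)
SORT
L top block at tray xy 0.0447 -0.0004 z 0.0527 63
L top block at tray xy -0.0048 -0.0031 z 0.053 65
L top block at tray xy -0.0498 -0.0041 z 0.0531 62
R top block at tray xy 0.03 -0.0036 z 0.0534 63
R top block at tray xy -0.0305 0.0011 z 0.0528 64
[-0.01048702 -1.46041672  0.40799606] 37.9
cup 0.49
tape 0.46
syr 0.47
clip 15.7
marker 0.45
```

View pics/p4.png

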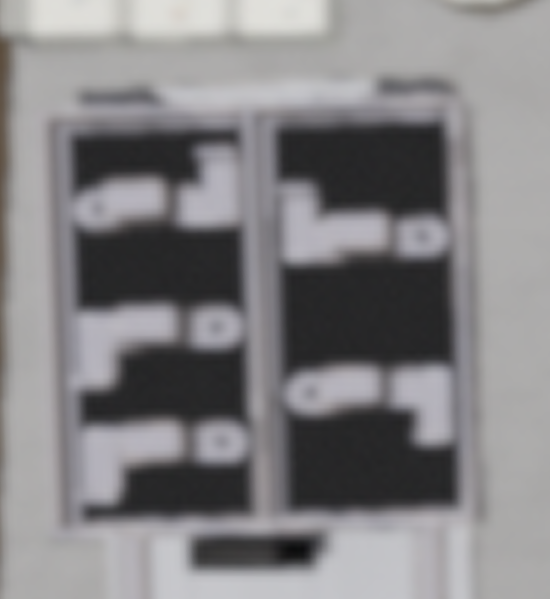

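Run:
```python
from h import *
print(r.finish_job())
```

```text
the job is handed in; nothing more can be done
None
```

The job is done and handed in at about 38 s of the 192 s allowed; the hand-in gave no verdict. I drew the carriage to its near stop and put the three left-hand blades in the left tray and the two right-hand ones in the right tray. I then pushed the carriage home and let go.

**What the last checks showed**
- **Near stop:** a second grip and a 3 mm pull met 14 N with almost no movement, so the carriage was against the stop. On the first pull the fingers slipped off the handle once it had stopped.
- **Far stop:** the handle measured x = 0.379 m at the near stop and 0.478 m at the end, about 99 mm of travel. The carriage did not move under a further 3 mm push at 12 N.
- **Blades:** all five block tops measured 0.053 m, against the 0.054 m expected for a blade flat on the tray floor. They were in the same places in the trays after the push, and none overlapped.
- **Arm:** clear of everything at the end, with the wrist force near zero.
- **Other things on the trolley:** the cup, tape, syringe and marker look the same in the pictures as at the start.

**What I could not confirm:** the image patch around the crocodile clip did differ from the start. The gripper was close to it in that view, so this is probably the arm hiding or shading it. I did not check it separately, and no commanded move went down near the clip.

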